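Back the block feed off one notch

ROBOT

A 6-joint arm with a two-finger parallel gripper is mounted at the origin on a cart in front of the work surface, level with it; the furniture and walls round the work are solid. World frame = base frame: x ahead of the robot, y to its left, z up, the work surface at z = 0. Lengths are in m, angles in rad, forces in N, time in s.
With the tool pointing down it reaches from about 0.15 to 0.775 m from the base axis. Payload 6.1 kg.
Tool frame: the origin (TCP) lies on the front face of the gripper's body, between the roots of the fingers; the fingertips stand arm.tcp_to_tips ahead of it and the grasp point (between the pads) lies 54 mm ahead of it (arm.tcp_to_tips is the distance from the TCP to the fingertips, in m); z points along the fingers, y is the line along which they close (so a half turn about z gives the same grasp; the last joint's range is limited). The gripper opens to 85 mm and grips with 20 to 120 N. Pads are 22 mm wide; open, the fingers measure 114 mm over their backs; the gripper's body (76 mm by 85 mm) begins 54 mm behind the grasp point. The pads swing forward as they close: fully open they stand 13 mm farther back than shut.
Start: joints at [-1.105, 0.126, -0.04, 1.405, 0, 1.571], TCP at [0.236, -0.469, 0.304] pointing down, gripper open.
Joint ranges: [-2.72, 2.72], [-0.95, 1.95], [-1.27, 1.35], [-1.78, 2.02], [-1.46, 1.47], [-3.14, 3.14]. Speed limits (rad/s): [2.39, 2.39, 3.01, 3.14, 3.14, 3.14].

INTERFACE

Orientations are given as a unit quaternion [x, y, z, w].
In Python, from station import arm gives the robot as it stands. The module is installed in compiled form; this text tells all that it offers.
- The arm moves only by the tool carry_out, never from a script. Its argument "increments" is a list of rows, each an object of numbers: "fingers": the opening, from -1 (shut) to 1 (fully open); "x", "y", "z": the shift along the tool's x, y, z in cm; "ax", "ay", "az": the turn, a rotation vector about the tool's x, y, z in rad. A call has 1 to 12 rows; each row shifts and turns the commanded pose from where the row before left it, along the tool's axes as they then stand; what a row does not reach is not made up. A row lasts 1/8 s, in which the tool goes at most 62.5 mm and 10.7 degrees, less where a joint would pass 70% of its speed; a pose out of reach is approached as far as the arm can. A call is refused whole if a number of a shift passes 6.25 or a number of a turn 0.188, either way. A call with a gripper value outside its range is refused whole. The fingers move at their own pace and stop on an object; "grip_force" is the grip in N (left out, the last holds). Time passes only in rows, so rows that do not move let the fingers close. It gives the time, the measured TCP pose, the force, the opening and the grip force at its end, in the units of the state.
- arm.sense(): the state, without advancing time (a new reading comes with each control period).
- arm.read_camera(name): name is "side" or "top"; returns the picture (420x560x3 uint8, red, green, blue); there is no depth.
- arm.camera_info(name): a dict with "fx", "fy", "cx", "cy" (pixels), "extrinsics" (4x4, takes a point from world to camera coordinates). Camera axes: x right, y down, z forward; pixel columns grow to the right and rows downward; lengths in m; the calibration is good to about 2 mm. A picture is of the moment at which its call begins. camera_info takes no time and is no camera call.
- arm.sign_off(): hands the job in; it is judged then, once.
The state is a dict: "t": time; "joint_positions": joint angles; "qd": joint speeds; "tau": joint torques, N m; "position": TCP position; "ee_rot": TCP orientation; "force": force on the tool from outside, world axes, zero at the start; "ft_torque": the same for the moment, N m; "opening": opening from 0.0 (shut) to 1.0 (fully open); "gripper_force": force on a finger pad.
Only numpy, scipy, OpenCV 4.12 (cv2) and the standard library are available. Lean on these libraries where they do the work, as an engineer would, in place of code of your own. Each camera call takes 0.05 s, during which the arm holds its last target. There are 200 camera calls.

TASK

With a fingertip, push the pawl lever of the block feed over to the side away from the wheel, so that the pawl lifts clear of the ratchet teeth and stays up. Then push the wheel backward one notch by its top bar (the top of the wheel goes toward the pawl lever), and push the lever back so that the pawl drops into the teeth again and locks the wheel there. Only push with the fingers: pinch nothing, and leave the things lying about where they are.

Things in the scene. Friction and masses are not known exactly. Their poses are not given: they have to be found in the camera images.
- feed: hand feed for wax blocks, fixed to the bench. Origin on the bench under the axle, in the plane of ratchet disc and pawl; x points away from the robot along the axle, y left (yaw within 0.3 rad), z up. Base 8 mm thick, x -34..142, y -47..83 mm. Bearing plate at x 14..30 mm, 110 mm high at y -30..30, 144 mm at y 36..68. Behind it the block carriage, 100 mm high, moves 6 mm a notch.
- axle (a point): centre of the front hub (32 mm thick), on the wheel's axle, in the plane of the four bars: 52 mm nearer the robot than the ratchet disc, 85 mm above the bench. Fixed.
- bar_end (a point): outer end of the bar that points nearly up at the start; turns with the wheel. Four flat bars 90 degrees apart at feed x = -52 mm reach 76 mm from the axle; 12 mm thick where pushed, 24 mm wide along x. At wheel 0 this bar leans 22.5 degrees right of upright (to feed -y), end 155 mm above the bench; one notch back, 22.5 degrees left. Push its right side toward feed +y.
- wheel (a joint): turn of the wheel, rad, positive backward (top toward feed +y, the pawl side). 8 teeth on a 96 mm disc: a notch is 0.785. Starts at -0.10 to 0, pawl in a gap; the pawl blocks it at 0. With the pawl up it turns with light friction (1.5 N at a bar's end) and stays put. Left at 0.53 to 0.785, the dropped pawl seats in the next gap; beyond 0.785 it lands on a tooth.
- pawl_pivot (a point): hinge of the pawl, on its axis (parallel to the axle): at feed x = 0, y = +50 mm, 134 mm above the bench. Fixed. The pawl's nose reaches 50 mm from here toward the top of the ratchet disc.
- lever_end (a point): outer end of the flat upright lever on the pawl, 55 mm from the pivot, moving with it; 24 mm wide along the axle, 10 mm thick. At joint 0 it leans 17 degrees toward the wheel, end 187 mm above the bench; thrown over it leans 26 degrees away. Push it high up, within 25 mm of its end.
- pawl (a joint): turn of the pawl, rad: 0 is nose down in the teeth; positive lifts it as the lever goes toward feed +y, away from the wheel; stop at 0.76. Top-heavy: past about 0.40 it falls to the stop by itself and stays there; pushed back below that it falls into the teeth by itself. Takes well under 1 N.
- bars_pushed_side: the half of each of the four bars that faces backward pushes (right half of the top bar). Origin on the axle in the ratchet disc. Turns with the wheel.
- bars_other_side: the other half of each bar (left half of the top bar). Origin on the axle in the ratchet disc. Touching both halves of the bars at once counts as pinching.
- lever_wheel_side: the half of the pawl lever toward the wheel. Origin on the pawl's hinge.
- lever_outer_side: the half of the pawl lever away from the wheel. Origin on the pawl's hinge. Touching both halves at once counts as pinching.
- cassette_a: loose tissue cassette with wax block, 29x40x12 mm, to the right of the feed; origin centre of its underside. Leave alone.
- cassette_b: loose tissue cassette with wax block, 29x40x12 mm, to the left of the feed; origin centre of its underside. Leave alone.
- mould: loose steel base mould, 31x43x12 mm, to the right of the feed; origin centre of its underside. Leave alone.
- filing_tray: loose card tray of filed blocks, 58x160x40 mm, right of the feed; origin centre of its underside. Leave alone.

How it is judged:
On the way, in this order (a step that is already met when the one before it is completed fails the run):
1. the pawl is thrown clear of the teeth while the wheel still stands in its notch (value of joint pawl above 0.6 rad and value of joint wheel between -0.3 and 0.2 rad), for 0.2 s.
2. with the pawl up the wheel is pushed back into the next notch (value of joint pawl above 0.6 rad and value of joint wheel between 0.5 and 0.83 rad), for 0.2 s.
At the end, for the whole second after the job is handed in: The wheel stands one notch back (joint 0.50 to 0.83) and at rest, with the pawl's nose down in the gap (pawl joint below 0.14) (value of joint pawl below 0.14 rad and value of joint wheel between 0.5 and 0.83 rad and velocity of joint wheel between -0.05 and 0.05 rad/s); the robot touches nothing.
It fails at once if a bar of the wheel is pinched (over 3 N on both of its halves) (contact force between the fingers and bars_pushed_side above 3 N and contact force between the fingers and bars_other_side above 3 N).
It fails at once if the pawl lever is pinched (over 3 N on both of its halves) (contact force between the fingers and lever_wheel_side above 3 N and contact force between the fingers and lever_outer_side above 3 N).
It fails at once if a thing lying about is moved more than 20 mm or lifted (distance of any of cassette_a, cassette_b, mould, filing_tray from where it was at the start of the episode above 0.02 m).
It also fails if it takes over 54 s, if anything falls off the work surface, if the arm or the gripper's body presses on something with over 40 N, if the wrist force passes 120 N, or if a joint passes its speed limit or range.

## Working session

There is one attempt and no reset: what is moved stays moved. The work goes in short steps, Python scripts to look and compute and a tool call to move; the robot and the scene stay as the last step left them, time stands still between calls to the robot, and variables do not carry over. Pictures are saved under pics/ and viewed, at most 10 in all, crops included, and the job is handed in when it is done.

Besides the shell and the picture viewer there is one more tool, called after ">>>" by a JSON object that holds its "name" and its "arguments". carry_out: Moves the arm, as the interface text tells. Its arguments: {"type":"object","properties":{"increments":{"type":"array"},"grip_force":{"type":"number"}},"required":["increments"]}

```bash
mkdir -p pics
python3 - <<'E'
from station import arm
import cv2,numpy as np
np.set_printoptions(precision=4,suppress=True)
for n in("side","top"):
    im=arm.read_camera(n); cv2.imwrite(f"pics/{n}0.png",im[:,:,::-1])
    c=arm.camera_info(n); print(n,c["fx"],c["fy"],c["cx"],c["cy"]); print(np.array(c["extrinsics"]))
s=arm.sense(); print(s["t"],s["position"],s["ee_rot"],s["opening"],arm.tcp_to_tips)
E
```

```text
side 422.6530517488857 422.6530517488857 277.1589784752862 211.7486628199724
[[-0.9573 -0.2886 -0.0135  0.5228]
 [-0.1552  0.5531 -0.8185  0.1311]
 [ 0.2437 -0.7815 -0.5744  0.8746]
 [ 0.      0.      0.      1.    ]]
top 486.5765117127307 486.5765117127307 270.9251046548278 207.21374432911819
[[-0.0133 -0.9995 -0.0296  0.1137]
 [-0.9826  0.0185 -0.1848  0.5403]
 [ 0.1853  0.0266 -0.9823  1.13  ]
 [ 0.      0.      0.      1.    ]]
0.1 [ 0.2357 -0.4688  0.3032] [ 0.973   0.2308 -0.0002 -0.0007] 1.0009632805723618 0.0726
```

View pics/side0.png

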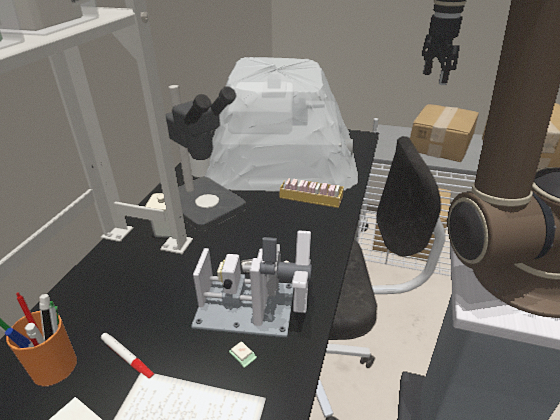

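View pics/top0.png

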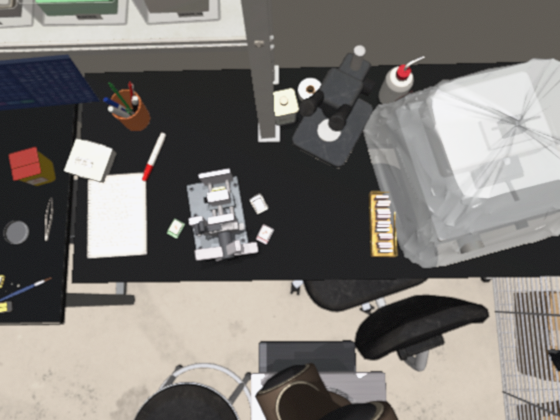

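The feed is at about (250,290) in the side view and (218,220) in the top view. The cassettes and mould are beside it, and the arm is well clear. I'll enlarge both views.

Run:
```python
import cv2,numpy as np
a=cv2.imread("pics/side0.png")[220:345,180:330]; b=cv2.imread("pics/top0.png")[160:270,160:290]
cv2.imwrite("pics/s1.png",cv2.resize(a,(720,600),interpolation=cv2.INTER_CUBIC))
cv2.imwrite("pics/t1.png",cv2.resize(b,(650,550),interpolation=cv2.INTER_CUBIC))
```

```text
(no output)
```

View pics/s1.png

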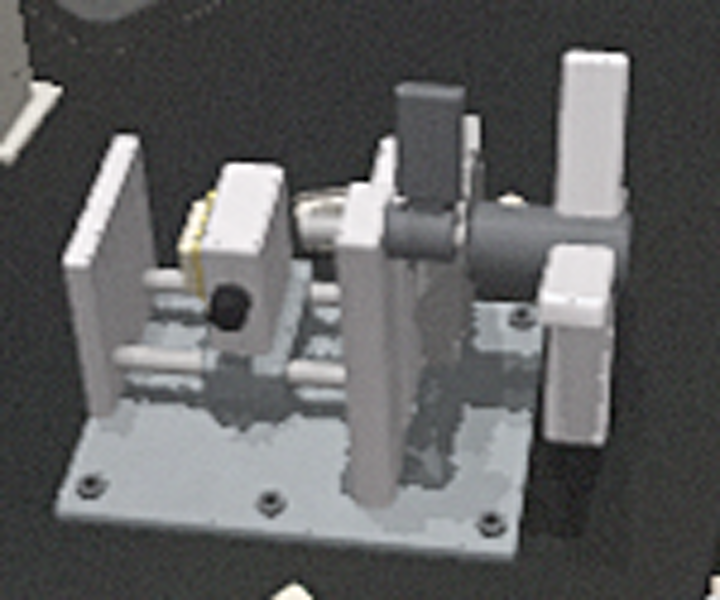

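View pics/t1.png

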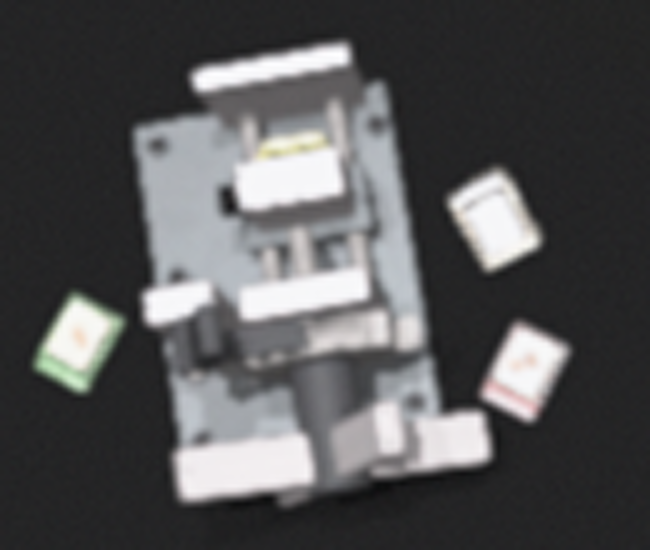

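In the side view, the dark lever's top is at crop (430,90) and the top bar's end at (597,58). In the top view, the base's back corners are at crop (135,128) and (385,85). The feed is yawed about +0.15 rad. Next I'll cast rays to get its pose.

```bash
cat > h.py <<'E'
from station import arm
import numpy as np
from scipy.spatial.transform import Rotation as R
np.set_printoptions(precision=4,suppress=True)
def ray(n,uv):
    c=arm.camera_info(n);E=np.array(c["extrinsics"])
    d=np.array([(uv[0]-c["cx"])/c["fx"],(uv[1]-c["cy"])/c["fy"],1])
    return -E[:3,:3].T@E[:3,3],E[:3,:3].T@d
def plane(n,uv,z):
    o,d=ray(n,uv);return (o+d*(z-o[2])/d[2])
def proj(n,p):
    c=arm.camera_info(n);E=np.array(c["extrinsics"]);q=E[:3,:3]@p+E[:3,3]
    return np.array([c["fx"]*q[0]/q[2]+c["cx"],c["fy"]*q[1]/q[2]+c["cy"]])
S=lambda u,v:(180+u/4.8-.4,220+v/4.8-.4)
T=lambda u,v:(160+u/5-.4,160+v/5-.4)
E
python3 - <<'E'
from h import *
P=[("BL top",plane("top",T(135,128),.008),(.142,.083)),("BR top",plane("top",T(385,85),.008),(.142,-.047)),
("BL side",plane("side",S(57,512),.008),(.142,.083)),("FL side",plane("side",S(515,550),.008),(-.034,.083))]
for n,p,f in P: print(n,p)
A=np.array([p[:2] for _,p,_ in P]);B=np.array([f for *_,f in P])
a,b=A-A.mean(0),B-B.mean(0)
th=np.arctan2((b[:,0]*a[:,1]-b[:,1]*a[:,0]).sum(),(a*b).sum())
Rm=np.array([[np.cos(th),-np.sin(th)],[np.sin(th),np.cos(th)]]);o=A.mean(0)-Rm@B.mean(0)
print("yaw",th,"o",o,"res mm",1e3*(A-(B@Rm.T+o)))
W=lambda x,y,z:np.r_[Rm@[x,y]+o,z]
for nm,p in dict(axle=W(-.052,0,.085),bar0=W(-.052,-.029,.155),barL=W(-.052,.070,.114),pivot=W(0,.05,.134),lever=W(0,.034,.187),plate=W(.022,.052,.144)).items():
    s=proj("side",p);t=proj("top",p);print(nm,p,"S",(s+.4-[180,220])*4.8,"T",(t+.4-160)*5)
E
```

```text
BL top [0.6117 0.3211 0.008 ]
BR top [0.6317 0.193  0.008 ]
BL side [0.6113 0.3221 0.008 ]
FL side [0.4402 0.291  0.008 ]
yaw 0.1671618550367694 o [0.4855 0.2157] res mm [[ 0.0016 -0.0693]
 [-1.6499 -0.0258]
 [-0.3845  0.974 ]
 [ 2.0327 -0.8789]]
axle [0.4342 0.2071 0.085 ] S [589.9762 248.7524] T [338.5406 456.7139]
bar0 [0.439  0.1785 0.155 ] S [599.9141  56.1398] T [384.9554 429.18  ]
barL [0.4226 0.2761 0.114 ] S [576.1142 326.3029] T [179.2212 478.6551]
pivot [0.4772 0.265  0.134 ] S [432.8833 232.0317] T [197.5095 352.8036]
lever [0.4798 0.2492 0.187 ] S [435.7806  84.3101] T [212.6712 328.8653]
plate [0.4985 0.2706 0.144 ] S [368.4416 209.6957] T [181.7399 302.5786]
```

The pose fits within 2 mm: origin (0.4855, 0.2157), yaw 0.167. The bar and lever reproject onto the picture correctly. I'll use the shut fingers as a poker, with tool x along feed +y. First I need the approach rows.

```bash
cat >> h.py <<'E'
th=.1672;o=np.array([.4855,.2157]);Rm=np.array([[np.cos(th),-np.sin(th)],[np.sin(th),np.cos(th)]])
W=lambda x,y,z:np.r_[Rm@[x,y]+o,z]
def state():
    s=arm.sense();p=np.array(s["position"]);f=Rm.T@(p[:2]-o);X=R.from_quat(s["ee_rot"]).as_matrix()
    print("t",s["t"],"feed xy mm",1e3*f,"tips z",1e3*(p[2]-arm.tcp_to_tips),"toolx-feedy",np.arctan2(X[1,0],X[0,0])-th-np.pi/2,"toolz",X[:,2],"op",s["opening"],"F",np.array(s["force"]),arm.tcp_to_tips)
E
python3 - <<'E'
from h import *
s=arm.sense();p=np.array(s["position"]);r=R.from_quat(s["ee_rot"])
tgt=W(0,.005,.30);X=r.as_matrix();dphi=th+np.pi/2-np.arctan2(X[1,0],X[0,0]);n=16
print(dphi,tgt)
for i in range(n):
    d=r.inv().apply((tgt-p)/n)*100;print(d.round(2),round(-dphi/n,4)); r=r*R.from_rotvec([0,0,-dphi/n])
E
```

```text
1.272209867532006 [0.4847 0.2206 0.3   ]
[ 3.33 -3.15  0.02] -0.0795
[ 3.57 -2.88  0.02] -0.0795
[ 3.78 -2.58  0.02] -0.0795
[ 3.98 -2.28  0.02] -0.0795
[ 4.14 -1.95  0.02] -0.0795
[ 4.29 -1.62  0.02] -0.0795
[ 4.4  -1.27  0.02] -0.0795
[ 4.49 -0.92  0.02] -0.0795
[ 4.55 -0.56  0.02] -0.0795
[ 4.58 -0.2   0.02] -0.0795
[4.58 0.17 0.02] -0.0795
[4.55 0.53 0.02] -0.0795
[4.49 0.89 0.02] -0.0795
[4.41 1.25 0.02] -0.0795
[4.3  1.59 0.02] -0.0795
[4.16 1.93 0.02] -0.0795
```

>>> {"name": "carry_out", "arguments": {"increments": [{"fingers": -1, "x": 3.3, "y": -3.2, "az": -0.08}, {"fingers": -1, "x": 3.6, "y": -2.9, "az": -0.08}, {"fingers": -1, "x": 3.8, "y": -2.6, "az": -0.08}, {"fingers": -1, "x": 4.0, "y": -2.3, "az": -0.08}, {"fingers": -1, "x": 4.1, "y": -2.0, "az": -0.08}, {"fingers": -1, "x": 4.3, "y": -1.6, "az": -0.08}, {"fingers": -1, "x": 4.4, "y": -1.3, "az": -0.08}, {"fingers": -1, "x": 4.5, "y": -0.9, "az": -0.08}, {"fingers": -1, "x": 4.6, "y": -0.6, "az": -0.08}, {"fingers": -1, "x": 4.6, "y": -0.2, "az": -0.08}, {"fingers": -1, "x": 4.6, "y": 0.2, "az": -0.08}, {"fingers": -1, "x": 4.5, "y": 0.5, "az": -0.08}]}}

```text
validation failed for argument at $.in...
```

>>> {"name": "carry_out", "arguments": {"increments": [{"fingers": -1, "x": 4.5, "y": 0.9, "az": -0.08}, {"fingers": -1, "x": 4.4, "y": 1.2, "az": -0.08}, {"fingers": -1, "x": 4.3, "y": 1.6, "az": -0.08}, {"fingers": -1, "x": 4.2, "y": 1.9, "az": -0.072}, {"fingers": -1}, {"fingers": -1}]}}

```text
validation failed for argument at $.in...
```

Run:
```python
from h import *
import cv2
state()
a=arm.read_camera("side")[:,:,::-1][120:345,150:400];cv2.imwrite("pics/s2.png",cv2.resize(a,None,fx=2.6,fy=2.6,interpolation=cv2.INTER_CUBIC))
```

```text
t 0.1 feed xy mm [-360.2705 -633.4004] tips z 230.59461865511994 toolx-feedy -1.272209867532006 toolz [-0.0007  0.0013 -1.    ] op 1.0009632805723618 F [-0.1576 -0.3502  0.5064] 0.0726
```

View pics/s2.png

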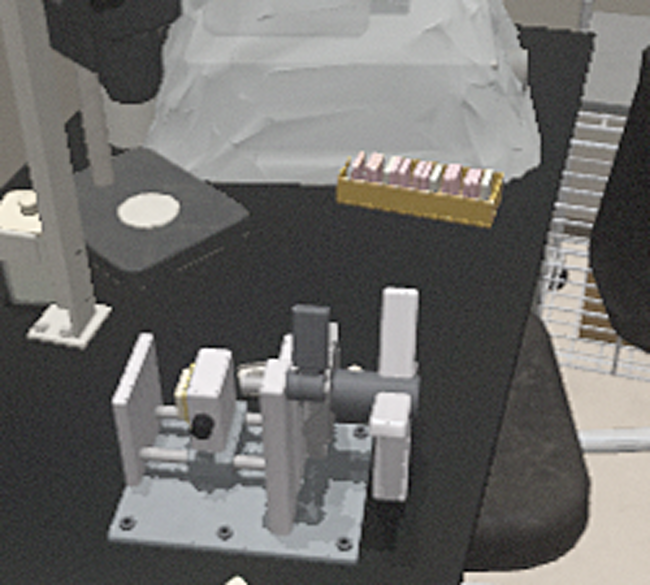

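The picture shows the arm hasn't moved. Both calls failed validation, and the message is cut off at "$.in...". I'll test a single row with every key filled in.

>>> {"name": "carry_out", "arguments": {"increments": [{"fingers": -1.0, "x": 3.3, "y": -3.2, "z": 0.0, "ax": 0.0, "ay": 0.0, "az": -0.08}]}}

```text
t: 0.28
position: [0.2507, -0.4266, 0.3028]
ee_rot: [0.963, 0.269, -0.0, -0.001]
force: [-0.4, -0.4, 0.2]
opening: 0.819
gripper_force: 0.0
```

Rows need all seven keys. Continuing the approach.

>>> {"name": "carry_out", "arguments": {"increments": [{"fingers": -1, "x": 3.6, "y": -2.9, "z": 0, "ax": 0, "ay": 0, "az": -0.08}, {"fingers": -1, "x": 3.8, "y": -2.6, "z": 0, "ax": 0, "ay": 0, "az": -0.08}, {"fingers": -1, "x": 4.0, "y": -2.3, "z": 0, "ax": 0, "ay": 0, "az": -0.08}, {"fingers": -1, "x": 4.1, "y": -2.0, "z": 0, "ax": 0, "ay": 0, "az": -0.08}, {"fingers": -1, "x": 4.3, "y": -1.6, "z": 0, "ax": 0, "ay": 0, "az": -0.08}, {"fingers": -1, "x": 4.4, "y": -1.3, "z": 0, "ax": 0, "ay": 0, "az": -0.08}, {"fingers": -1, "x": 4.5, "y": -0.9, "z": 0, "ax": 0, "ay": 0, "az": -0.08}, {"fingers": -1, "x": 4.6, "y": -0.6, "z": 0, "ax": 0, "ay": 0, "az": -0.08}, {"fingers": -1, "x": 4.6, "y": -0.2, "z": 0, "ax": 0, "ay": 0, "az": -0.08}, {"fingers": -1, "x": 4.6, "y": 0.2, "z": 0, "ax": 0, "ay": 0, "az": -0.08}, {"fingers": -1, "x": 4.5, "y": 0.5, "z": 0, "ax": 0, "ay": 0, "az": -0.08}]}}

```text
t: 1.65
position: [0.4206, 0.0521, 0.3038]
ee_rot: [0.755, 0.655, -0.0, 0.0]
force: [-0.3, -0.3, 0.0]
opening: 0.0
gripper_force: 0.0
```

>>> {"name": "carry_out", "arguments": {"increments": [{"fingers": -1, "x": 4.5, "y": 0.9, "z": 0, "ax": 0, "ay": 0, "az": -0.08}, {"fingers": -1, "x": 4.4, "y": 1.2, "z": 0, "ax": 0, "ay": 0, "az": -0.08}, {"fingers": -1, "x": 4.3, "y": 1.6, "z": 0, "ax": 0, "ay": 0, "az": -0.08}, {"fingers": -1, "x": 4.2, "y": 1.9, "z": 0, "ax": 0, "ay": 0, "az": -0.072}, {"fingers": -1, "x": 0, "y": 0, "z": 0, "ax": 0, "ay": 0, "az": 0}, {"fingers": -1, "x": 0, "y": 0, "z": 0, "ax": 0, "ay": 0, "az": 0}]}}

```text
t: 2.4
position: [0.4806, 0.2235, 0.3035]
ee_rot: [0.646, 0.764, -0.001, -0.0]
force: [0.6, -0.4, 0.3]
opening: 0.003
gripper_force: 0.0
```

Run:
```python
from h import *
import cv2
state()
a=arm.read_camera("side")[:,:,::-1][120:345,150:400];cv2.imwrite("pics/s3.png",cv2.resize(a,None,fx=2.6,fy=2.6,interpolation=cv2.INTER_CUBIC))
```

```text
t 2.4 feed xy mm [-3.5735  8.4787] tips z 230.8766369301523 toolx-feedy -0.0002825830816655106 toolz [-0.0011 -0.0008 -1.    ] op 0.002607419925129328 F [ 0.6271 -0.3585  0.3451] 0.0726
```

View pics/s3.png

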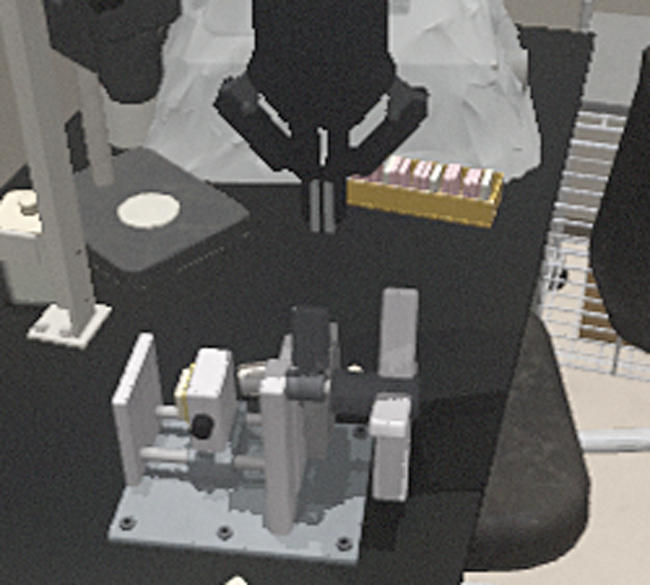

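The shut fingers point down at crop (323,231), above and to the wheel side of the dark lever at (310,340). I'll check where the tips really are against the calibration.

Run:
```python
from h import *
for z in(.231,.224,.218):
    print(z,(proj("side",W(-.0036,.0085,z))+.2-[150,120])*2.6, (proj("side",W(-.0036,.0195,z))+.2-[150,120])*2.6)
```

```text
0.231 [323.3114 224.7658] [320.9663 234.7995]
0.224 [323.5079 233.9947] [321.1793 244.0902]
0.218 [323.6746 241.8198] [321.3599 251.9666]
```

The tips are at z = 0.231, so `tcp_to_tips` holds for shut fingers. I'll descend to tip z of about 0.165 on the wheel side of the lever, push toward feed +y, then back off.

>>> {"name": "carry_out", "arguments": {"increments": [{"fingers": -1, "x": -0.4, "y": 0.3, "z": 1.6, "ax": 0, "ay": 0, "az": 0}, {"fingers": -1, "x": 0, "y": 0, "z": 2.5, "ax": 0, "ay": 0, "az": 0}, {"fingers": -1, "x": 0, "y": 0, "z": 2.5, "ax": 0, "ay": 0, "az": 0}, {"fingers": -1, "x": 0, "y": 0, "z": 0, "ax": 0, "ay": 0, "az": 0}, {"fingers": -1, "x": 0, "y": 0, "z": 0, "ax": 0, "ay": 0, "az": 0}]}}

```text
t: 3.08
position: [0.4847, 0.2197, 0.2385]
ee_rot: [0.646, 0.763, 0.0, 0.0]
force: [0.5, -0.4, 0.1]
opening: -0.003
gripper_force: 0.0
```

Run:
```python
from h import *
state()
```

```text
t 3.075 feed xy mm [-0.1654  4.0877] tips z 165.85840862467964 toolx-feedy -0.0011505653615049294 toolz [ 0.0005  0.0002 -1.    ] op -0.002894451528929777 F [ 0.5395 -0.4243  0.1036] 0.0726
```

>>> {"name": "carry_out", "arguments": {"increments": [{"fingers": -1, "x": 0.8, "y": 0, "z": 0, "ax": 0, "ay": 0, "az": 0}, {"fingers": -1, "x": 0.6, "y": 0, "z": 0, "ax": 0, "ay": 0, "az": 0}, {"fingers": -1, "x": 0.6, "y": 0, "z": 0, "ax": 0, "ay": 0, "az": 0}, {"fingers": -1, "x": 0.6, "y": 0, "z": 0, "ax": 0, "ay": 0, "az": 0}, {"fingers": -1, "x": 0.6, "y": 0, "z": 0, "ax": 0, "ay": 0, "az": 0}, {"fingers": -1, "x": 0.5, "y": 0, "z": 0, "ax": 0, "ay": 0, "az": 0}, {"fingers": -1, "x": 0.4, "y": 0, "z": 0, "ax": 0, "ay": 0, "az": 0}, {"fingers": -1, "x": 0, "y": 0, "z": 0, "ax": 0, "ay": 0, "az": 0}, {"fingers": -1, "x": 0, "y": 0, "z": 0, "ax": 0, "ay": 0, "az": 0}, {"fingers": -1, "x": -1.0, "y": 0, "z": 0, "ax": 0, "ay": 0, "az": 0}, {"fingers": -1, "x": -1.5, "y": 0, "z": 0, "ax": 0, "ay": 0, "az": 0}, {"fingers": -1, "x": 0, "y": 0, "z": -3.5, "ax": 0, "ay": 0, "az": 0}]}}

```text
t: 4.58
position: [0.481, 0.2337, 0.2708]
ee_rot: [0.646, 0.763, -0.003, -0.001]
force: [1.2, 0.1, 0.8]
opening: -0.0
gripper_force: 0.0
```

Run:
```python
from h import *
import cv2
state()
a=arm.read_camera("side")[:,:,::-1][120:345,150:400];cv2.imwrite("pics/s4.png",cv2.resize(a,None,fx=2.6,fy=2.6,interpolation=cv2.INTER_CUBIC))
```

```text
t 4.575 feed xy mm [-1.457  18.5381] tips z 198.20651229299725 toolx-feedy -0.001996189033653506 toolz [-0.0049 -0.0028 -1.    ] op -0.0004464495029655366 F [1.2273 0.0898 0.7681] 0.0726
```

View pics/s4.png

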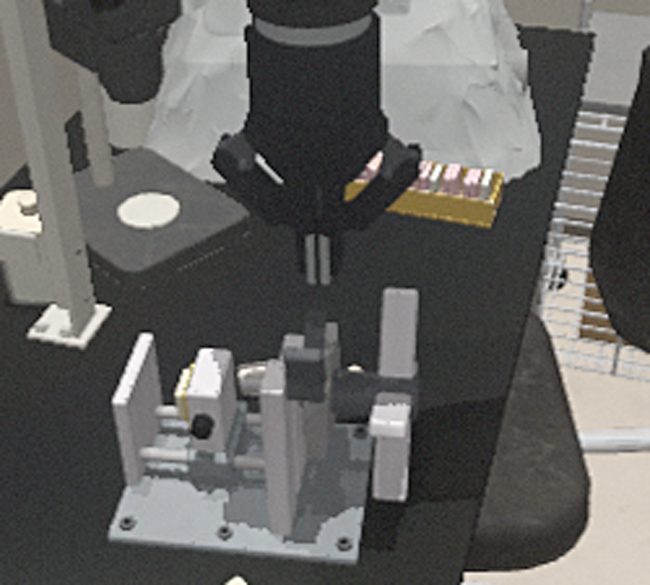

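The lever is thrown over: its end is now at about (305,350), the nose is lifted at (315,325), and the wheel hasn't moved. Next I'll go right of the top bar, at feed x = -52.

>>> {"name": "carry_out", "arguments": {"increments": [{"fingers": -1, "x": -3.0, "y": -1.7, "z": 0, "ax": 0, "ay": 0, "az": 0}, {"fingers": -1, "x": -3.0, "y": -1.7, "z": 0, "ax": 0, "ay": 0, "az": 0}, {"fingers": -1, "x": -2.0, "y": -1.7, "z": 0, "ax": 0, "ay": 0, "az": 0}, {"fingers": -1, "x": 0, "y": 0, "z": 0, "ax": 0, "ay": 0, "az": 0}, {"fingers": -1, "x": 0, "y": 0, "z": 2.9, "ax": 0, "ay": 0, "az": 0}, {"fingers": -1, "x": 0, "y": 0, "z": 2.8, "ax": 0, "ay": 0, "az": 0}, {"fingers": -1, "x": 0, "y": 0, "z": 0, "ax": 0, "ay": 0, "az": 0}, {"fingers": -1, "x": 0, "y": 0, "z": 0, "ax": 0, "ay": 0, "az": 0}]}}

```text
t: 5.62
position: [0.4455, 0.149, 0.2168]
ee_rot: [0.646, 0.764, 0.0, 0.0]
force: [-0.3, -0.3, -0.4]
opening: -0.002
gripper_force: 0.0
```

Run:
```python
from h import *
state()
```

```text
t 5.625 feed xy mm [-50.5903 -59.1384] tips z 144.17823608167961 toolx-feedy -8.751808337792433e-05 toolz [ 0.0008  0.0003 -1.    ] op -0.0019506609313486459 F [-0.3424 -0.2796 -0.3624] 0.0726
```

>>> {"name": "carry_out", "arguments": {"increments": [{"fingers": -1, "x": 0, "y": 0, "z": 0.6, "ax": 0, "ay": 0, "az": 0}, {"fingers": -1, "x": 0.8, "y": 0, "z": 0, "ax": 0, "ay": 0, "az": 0}, {"fingers": -1, "x": 0.6, "y": 0, "z": 0, "ax": 0, "ay": 0, "az": 0}, {"fingers": -1, "x": 0.5, "y": 0, "z": 0, "ax": 0, "ay": 0, "az": 0}, {"fingers": -1, "x": 0.5, "y": 0, "z": 0, "ax": 0, "ay": 0, "az": 0}, {"fingers": -1, "x": 0.5, "y": 0, "z": 0, "ax": 0, "ay": 0, "az": 0}, {"fingers": -1, "x": 0.5, "y": 0, "z": 0, "ax": 0, "ay": 0, "az": 0}, {"fingers": -1, "x": 0.5, "y": 0, "z": 0, "ax": 0, "ay": 0, "az": 0}, {"fingers": -1, "x": 0.5, "y": 0, "z": 0, "ax": 0, "ay": 0, "az": 0}, {"fingers": -1, "x": 0.4, "y": 0, "z": 0, "ax": 0, "ay": 0, "az": 0}, {"fingers": -1, "x": 0.3, "y": 0, "z": 0, "ax": 0, "ay": 0, "az": 0}, {"fingers": -1, "x": 0.2, "y": 0, "z": 0, "ax": 0, "ay": 0, "az": 0}]}}

```text
t: 7.12
position: [0.436, 0.2011, 0.2098]
ee_rot: [0.646, 0.764, -0.0, -0.0]
force: [0.6, -1.3, 0.6]
opening: 0.002
gripper_force: 0.9
```

>>> {"name": "carry_out", "arguments": {"increments": [{"fingers": -1, "x": 0, "y": 0, "z": 0, "ax": 0, "ay": 0, "az": 0}, {"fingers": -1, "x": 0, "y": 0, "z": 0, "ax": 0, "ay": 0, "az": 0}, {"fingers": -1, "x": 0, "y": 0, "z": 0, "ax": 0, "ay": 0, "az": 0}]}}

```text
t: 7.5
position: [0.436, 0.201, 0.2098]
ee_rot: [0.646, 0.764, 0.0, -0.0]
force: [-0.5, 0.3, 0.5]
opening: -0.001
gripper_force: 0.0
```

Run:
```python
from h import *
import cv2
state()
a=arm.read_camera("side")[:,:,::-1][200:325,180:330];cv2.imwrite("pics/s5.png",cv2.resize(a,(720,600),interpolation=cv2.INTER_CUBIC))
for w in(.4,.5,.6,.65,.7,.78):
    l=w-np.pi/8
    e=lambda r,p:W(-.052,r*np.sin(l)+p*np.cos(l),.085+r*np.cos(l)-p*np.sin(l))
    print(w,[((proj("side",q)+.4-[180,200])*4.8).round(0) for q in(e(.076,0),e(.076,.006))])
```

```text
t 7.5 feed xy mm [-51.258   -6.2439] tips z 137.19389349302725 toolx-feedy -0.00019845952029506897 toolz [-0.0003  0.0003 -1.    ] op -0.0008955555924087905 F [-0.524   0.2598  0.5395] 0.0726
0.4 [array([594., 189.]), array([593., 200.])]
0.5 [array([593., 203.]), array([591., 215.])]
0.6 [array([591., 219.]), array([590., 233.])]
0.65 [array([590., 228.]), array([589., 242.])]
0.7 [array([589., 237.]), array([588., 252.])]
0.78 [array([588., 252.]), array([587., 268.])]
```

View pics/s5.png

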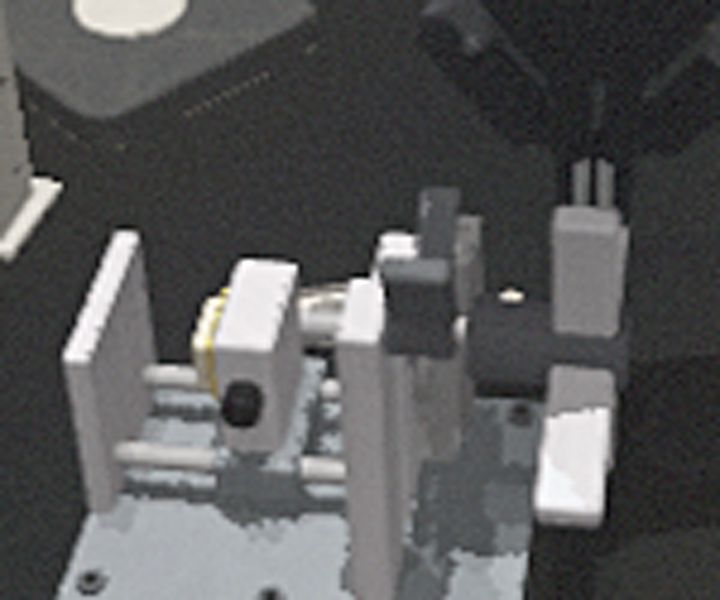

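The bar's end face centre is at about (590,220), so the wheel is near 0.60. The tip geometry gives the same value. The lever is still thrown. I'll nudge 2 mm further, back off, raise, and go to the lever's outer side.

>>> {"name": "carry_out", "arguments": {"increments": [{"fingers": -1, "x": 0.2, "y": 0, "z": 0, "ax": 0, "ay": 0, "az": 0}, {"fingers": -1, "x": 0, "y": 0, "z": 0, "ax": 0, "ay": 0, "az": 0}, {"fingers": -1, "x": 0, "y": 0, "z": 0, "ax": 0, "ay": 0, "az": 0}, {"fingers": -1, "x": -1.0, "y": 0, "z": 0, "ax": 0, "ay": 0, "az": 0}, {"fingers": -1, "x": -1.0, "y": 0, "z": 0, "ax": 0, "ay": 0, "az": 0}, {"fingers": -1, "x": 0, "y": 0, "z": -3.5, "ax": 0, "ay": 0, "az": 0}, {"fingers": -1, "x": 0, "y": 0, "z": -4.0, "ax": 0, "ay": 0, "az": 0}, {"fingers": -1, "x": 0, "y": 0, "z": 0, "ax": 0, "ay": 0, "az": 0}]}}

```text
t: 8.55
position: [0.4403, 0.1831, 0.2881]
ee_rot: [0.646, 0.763, 0.003, 0.001]
force: [0.3, -0.3, -0.5]
opening: -0.0
gripper_force: 0.0
```

>>> {"name": "carry_out", "arguments": {"increments": [{"fingers": -1, "x": 3.0, "y": 1.3, "z": 0, "ax": 0, "ay": 0, "az": 0}, {"fingers": -1, "x": 3.0, "y": 1.3, "z": 0, "ax": 0, "ay": 0, "az": 0}, {"fingers": -1, "x": 3.0, "y": 1.3, "z": 0, "ax": 0, "ay": 0, "az": 0}, {"fingers": -1, "x": 3.6, "y": 1.2, "z": 0, "ax": 0, "ay": 0, "az": 0}, {"fingers": -1, "x": 0, "y": 0, "z": 0, "ax": 0, "ay": 0, "az": 0}, {"fingers": -1, "x": 0, "y": 0, "z": 0, "ax": 0, "ay": 0, "az": 0}]}}

```text
t: 9.3
position: [0.4682, 0.3152, 0.2841]
ee_rot: [0.646, 0.764, -0.001, -0.0]
force: [1.0, 0.2, 0.8]
opening: -0.001
gripper_force: 0.0
```

Run:
```python
from h import *
state()
```

```text
t 9.3 feed xy mm [ -0.5026 101.0128] tips z 211.53178994402916 toolx-feedy -0.00027023552265159623 toolz [-0.0012 -0.0011 -1.    ] op -0.0013126224487825509 F [0.9747 0.228  0.8145] 0.0726
```

>>> {"name": "carry_out", "arguments": {"increments": [{"fingers": -1, "x": 0, "y": 0, "z": 2.5, "ax": 0, "ay": 0, "az": 0}, {"fingers": -1, "x": 0, "y": 0, "z": 2.3, "ax": 0, "ay": 0, "az": 0}, {"fingers": -1, "x": 0, "y": 0, "z": 0, "ax": 0, "ay": 0, "az": 0}, {"fingers": -1, "x": -0.8, "y": 0, "z": 0, "ax": 0, "ay": 0, "az": 0}, {"fingers": -1, "x": -0.6, "y": 0, "z": 0, "ax": 0, "ay": 0, "az": 0}, {"fingers": -1, "x": -0.5, "y": 0, "z": 0, "ax": 0, "ay": 0, "az": 0}, {"fingers": -1, "x": -0.5, "y": 0, "z": 0, "ax": 0, "ay": 0, "az": 0}, {"fingers": -1, "x": -0.5, "y": 0, "z": 0, "ax": 0, "ay": 0, "az": 0}, {"fingers": -1, "x": -0.5, "y": 0, "z": 0, "ax": 0, "ay": 0, "az": 0}, {"fingers": -1, "x": -0.3, "y": 0, "z": 0, "ax": 0, "ay": 0, "az": 0}, {"fingers": -1, "x": 0, "y": 0, "z": 0, "ax": 0, "ay": 0, "az": 0}, {"fingers": -1, "x": 0, "y": 0, "z": 0, "ax": 0, "ay": 0, "az": 0}]}}

```text
t: 10.8
position: [0.4745, 0.2795, 0.2369]
ee_rot: [0.646, 0.764, -0.0, -0.0]
force: [-0.1, -0.5, 0.4]
opening: -0.002
gripper_force: 0.0
```

>>> {"name": "carry_out", "arguments": {"increments": [{"fingers": -1, "x": 1.5, "y": 0, "z": 0, "ax": 0, "ay": 0, "az": 0}, {"fingers": -1, "x": 1.5, "y": 0, "z": 0, "ax": 0, "ay": 0, "az": 0}, {"fingers": -1, "x": 0, "y": 0, "z": -4.0, "ax": 0, "ay": 0, "az": 0}, {"fingers": -1, "x": 0, "y": 0, "z": -4.0, "ax": 0, "ay": 0, "az": 0}, {"fingers": -1, "x": 0, "y": 0, "z": -5.0, "ax": 0, "ay": 0, "az": 0}, {"fingers": -1, "x": 0, "y": 0, "z": 0, "ax": 0, "ay": 0, "az": 0}, {"fingers": -1, "x": 0, "y": 0, "z": 0, "ax": 0, "ay": 0, "az": 0}]}}

```text
t: 11.68
position: [0.4694, 0.3099, 0.3663]
ee_rot: [0.645, 0.764, -0.0, -0.0]
force: [0.4, 0.5, -0.6]
opening: 0.004
gripper_force: 0.0
```

Run:
```python
from h import *
import cv2
state()
a=arm.read_camera("side")[:,:,::-1][200:325,180:330];cv2.imwrite("pics/s6.png",cv2.resize(a,(720,600),interpolation=cv2.INTER_CUBIC))
print((proj("side",W(0,.034,.187))+.4-[180,200])*4.8)
```

```text
t 11.675 feed xy mm [-0.1584 95.5733] tips z 293.73445455149977 toolx-feedy 0.0007166802187557053 toolz [-0.0002 -0.     -1.    ] op 0.0035776714486107455 F [ 0.4319  0.5381 -0.5879] 0.0726
[435.7856 180.3025]
```

View pics/s6.png

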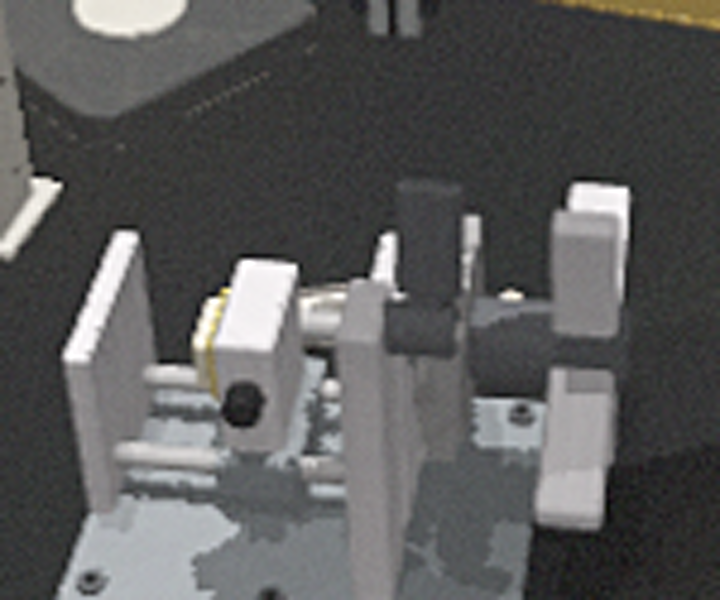

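The lever's end is back at about (430,185). That matches the pawl-0 prediction of (436,180) and its starting position (186 in this crop). The top bar still leans left, with its left edge at y≈235 and the wheel at about 0.6. The fingers are clear, so I'm handing in.

```bash
python3 -c "
from station import arm
print(arm.sign_off())"
```

```text
the job is handed in; nothing more can be done
None
```

I threw the pawl clear, pushed the wheel back one notch (about 0.6 rad by camera), pushed the lever back so the pawl dropped into the teeth, and handed the job in at about 11.7 s. The station gave no verdict.

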